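# Slide the tube carrier home in the analyser's loading dock and press load

## Task

Push the orange tube carrier along the rails of the loading dock with your fingertips, without lifting it off the rails, until it drops flat into the notch in front of the grey end housing. Once it has dropped in, press the green load button on the housing right down and let it go again. Leave the jar, the blue tube block and the yellow sharps bin where they stand, and finish clear of everything.

Things in the scene. Friction and masses are not known exactly. Their poses are not given: they have to be found in the camera images.
- dock: Fixed loading dock, grey base 470 x 136 mm (x -250 to +220). Origin on the bench surface, z up, +x the way the carrier is pushed: to the robot's right (world -y, up to 0.3 rad off). Dark steel side guides: inner faces at y -52 and +52 mm, 12 mm thick, tops 32 mm above the bench, x -250 to 136. Grey end housing: x 136 to 220, top 50 mm above the bench; its face at x 136 is the end stop.
- rail_end (a point): Dock point (0, 0, 24) mm, axes as the dock's: where the two aluminium rails end and the notch begins, at rail-top height. Rails run from dock x -250 to 0, tops 24 mm above the bench, 20 mm wide, centred at y -40 and +40 mm, open channel between. Notch: dock x 0 to 136, its black floor strips 6 mm below the rail tops (18 mm above the bench).
- nest (a point): Point where the carrier's origin lies when seated: in the middle of the notch, at dock (68, 0, 18) mm. Axes as the dock's. The seated carrier has 3 mm of play either way along x and 2 mm along y.
- carrier: Loose orange board 130 x 100 x 12 mm, about 0.35 kg, flat on the rails. Origin at the centre of the underside, axes as the dock's. On it a fixed blue tube rack with caps (x -30 to +60, y -40 to +40, up to 44 mm above the underside). Sliding takes 1 to 5 N. Its front dips first; once its rear edge (x -65) passes the rail ends it drops 6 mm and lies flat.
- push_face (a point): Centre of the rear face of the carrier's upright orange push plate, at carrier (-65, 0, 25) mm. The plate is 8 mm thick, 70 mm wide, from 12 to 38 mm above the carrier's underside. Push here along +x of the dock.
- load_top (a point): Centre of the top of the green load button, 30 mm in diameter, in a black ring on the end housing. Press straight down.
- load (a joint): Travel of the load button in m: 0 when out, 0.006 fully down; fully down takes about 4 N, a spring returns it.
- jar: Loose specimen jar with red cap, 48 mm in diameter, 70 mm tall, origin at the centre of its underside; stands beside the dock on the side away from the robot. Leave alone.
- tube_block: Loose blue tube block 110 x 75 x 35 mm, origin at the centre of its underside; stands beside the dock on the side away from the robot. Leave alone.
- sharps_bin: Loose yellow sharps bin with white lid, 92 x 92 x 121 mm, origin at the centre of its underside; stands beyond the end housing's far side. Leave alone.

How it is judged:
By the outcome, as a careful person would: the job done as asked, in the order asked, and still so for the second after the job is handed in, with the robot touching nothing.
It also fails if it takes over 48 s, if anything falls off the work surface, if the arm or the gripper's body presses on something with over 40 N, if the wrist force passes 120 N, or if a joint passes its speed limit or range.

## Robot

A 6-joint arm with a two-finger parallel gripper is mounted at the origin on the work surface. World frame = base frame: x ahead of the robot, y to its left, z up, the work surface at z = 0. Lengths are in m, angles in rad, forces in N, time in s.
With the tool pointing down it reaches from about 0.375 to 0.975 m from the base axis. Payload 3.8 kg.
Tool frame: the origin (TCP) lies on the mounting face of the last link; the fingertips stand 173 mm ahead of it and the grasp point (between the pads) lies 155 mm ahead of it; z points along the fingers, y is the line along which they close (so a half turn about z gives the same grasp; the last joint's range is limited). The gripper opens to 85 mm and grips with 20 to 120 N. Pads are 22 mm wide; open, the fingers measure 114 mm over their backs; the gripper's body (76 mm by 85 mm) begins 54 mm behind the grasp point. The pads swing forward as they close: fully open they stand 13 mm farther back than shut.
Start: joints at [-1.376, 0.264, 1.604, -0, 1.274, -0.037], TCP at [0.155, -0.657, 0.405] pointing down, gripper open.
Joint ranges: [-2.63, 2.63], [-0.94, 2.18], [0.31, 2.57], [-1.31, 4.45], [0, 2.66], [-2.55, 2.55]. Speed limits (rad/s): [2.57, 2.57, 3.14, 3.14, 3.14, 3.14].

## Interface

Orientations are given as a rotation vector (axis times angle).
In Python, from workcell import bot gives the robot as it stands.
- The arm moves only by the tool drive_tool, never from a script. Its argument "increments" is a list of rows, each an object with "delta_pos": the shift along the tool's x, y, z in mm, a list of three; "turn": the turn about the tool's z in rad; "jaw": the opening, from -1 (shut) to 1 (fully open). A call has 1 to 8 rows; each row shifts and turns the commanded pose from where the row before left it, along the tool's axes as they then stand; what a row does not reach is not made up. A row lasts 1/12 s, in which the tool goes at most 41.7 mm and 7.16 degrees, less where a joint would pass 70% of its speed; a pose out of reach is approached as far as the arm can. A call is refused whole if a number of a shift passes 41.7 or a number of a turn 0.125, either way. A call with a gripper value outside its range is refused whole. The fingers move at their own pace and stop on an object; "grip_force" is the grip in N (left out, the last holds). Time passes only in rows, so rows that do not move let the fingers close. It gives the time, the measured TCP pose, the force, the opening and the grip force at its end, in the units of the state.
- bot.read_state(): the state, without advancing time (a new reading comes with each control period).
- bot.read_camera(name): name is "scene" or "side" or "wrist"; returns a dict with "pixels" (384x512x3 uint8, red, green, blue), "fovy" (degrees; the focal length in pixels is half the picture's height over the tangent of half this angle, whatever the lens; pixels are square), "cx", "cy" (the principal point, pixels), "camera_from_world" (4x4, takes a point from world to camera coordinates); the wrist camera has in their place "hand_eye" (4x4, takes a point from camera to tool coordinates, whose origin is the TCP and whose axes are the flange's). Camera axes: x right, y down, z forward; pixel columns grow to the right and rows downward; lengths in m; the calibration is good to about 2 mm. A picture is of the moment at which its call begins: read the wrist's pose just before it. There is no depth.
- bot.finish_job(): hands the job in; it is judged then, once.
The state is a dict: "time": time; "q": joint angles; "joint_vel": joint speeds; "joint_torque": joint torques, N m; "tool_pos": TCP position; "tcp_rot": TCP orientation; "wrist_force": force on the tool from outside, world axes, zero at the start; "torque": the same for the moment, N m; "width": opening from 0.0 (shut) to 1.0 (fully open); "grip_force": force on a finger pad.
Only numpy, scipy, OpenCV 4.12 (cv2) and the standard library are available. Lean on these libraries where they do the work, as an engineer would, in place of code of your own. Each camera call takes 0.05 s, during which the arm holds its last target. There are 200 camera calls.

## Working session

There is one attempt and no reset: what is moved stays moved. The work goes in short steps, Python scripts to look and compute and a tool call to move; the robot and the scene stay as the last step left them, time stands still between calls to the robot, and variables do not carry over. Pictures are saved under pics/ and viewed, at most 10 in all, crops included, and the job is handed in when it is done.

Besides the shell and the picture viewer there is one more tool, called after "Emit:" as name([rows], argument=value, ...), one row to a line, values as JSON. drive_tool: Moves the arm, as the interface text tells. Its arguments: {"type":"object","properties":{"increments":{"type":"array"},"grip_force":{"type":"number"}},"required":["increments"]}

```bash
mkdir -p pics; python3 - <<'E'
from workcell import bot
import cv2,pickle
s=bot.read_state();print({k:s[k] for k in('time','tool_pos','tcp_rot','wrist_force','width')})
d={}
for n in('scene','side'):
    c=bot.read_camera(n);d[n]=c;cv2.imwrite(f'pics/{n}0.png',c['pixels'][:,:,::-1]);print(n,c['fovy'],c['cx'],c['cy'],c['camera_from_world'])
pickle.dump(d,open('c0.pkl','wb'))
E
```

```text
{'time': 0.0, 'tool_pos': array([ 0.15497638, -0.65660875,  0.40336817]), 'tcp_rot': array([-3.11830723e+00, -3.63080337e-01,  3.35556206e-04]), 'wrist_force': array([-0.62453577, -0.45208008, -0.04991195]), 'width': 0.9983654995485408}
scene 49.97711880888039 260.2098650402224 195.51974294228606 [[-0.77294014  0.63447286  0.00278062  0.48217742]
 [ 0.49290706  0.60322701 -0.62702457 -0.2477793 ]
 [-0.39950742 -0.48328187 -0.77899451  1.14963043]
 [ 0.          0.          0.          1.        ]]
side 51.42702674112649 256.5246048892641 184.09253311873954 [[ 0.78306664 -0.62189198 -0.00754961 -0.50182841]
 [-0.2994531  -0.36636712 -0.88096707  0.25712878]
 [ 0.54510043  0.69211668 -0.47311735  0.42100485]
 [ 0.          0.          0.          1.        ]]
```

View pics/scene0.png

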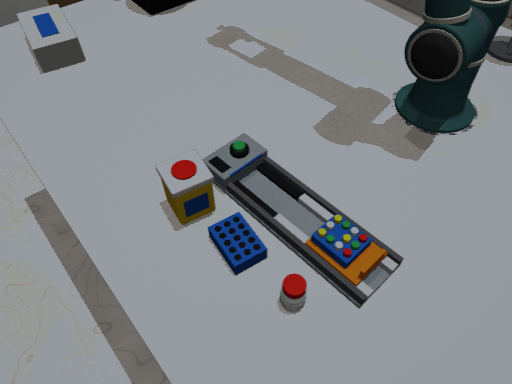

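View pics/side0.png

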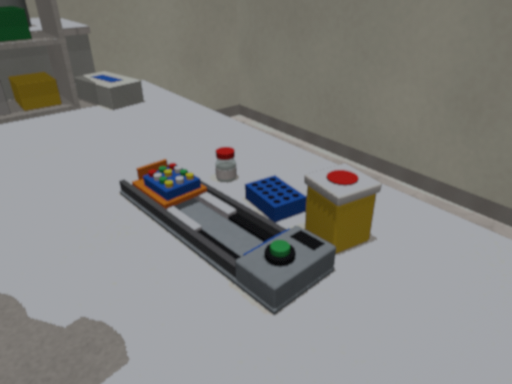

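The scene picture shows the dock from the end housing (235,155) to the open end (380,280). The carrier is near the open end at (345,245), and the button is at (239,147). The bin sits near the housing, with the block and jar on the far side. I'll enlarge both views to pick points.

```bash
python3 - <<'E'
import cv2
a=cv2.imread('pics/scene0.png')[125:305,195:410];cv2.imwrite('pics/sc1.png',cv2.resize(a,None,fx=3.3,fy=3.3,interpolation=cv2.INTER_CUBIC))
a=cv2.imread('pics/side0.png')[140:305,110:340];cv2.imwrite('pics/si1.png',cv2.resize(a,None,fx=3.3,fy=3.3,interpolation=cv2.INTER_CUBIC))
E
```

```text
(no output)
```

View pics/sc1.png

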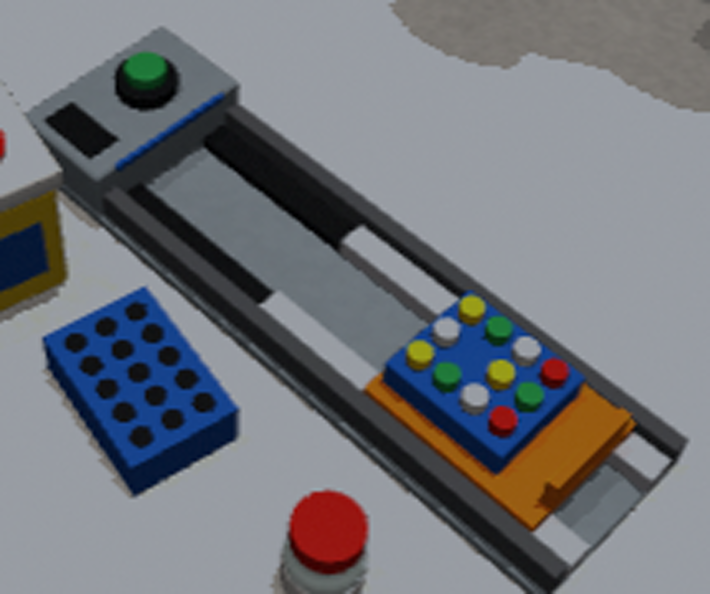

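View pics/si1.png

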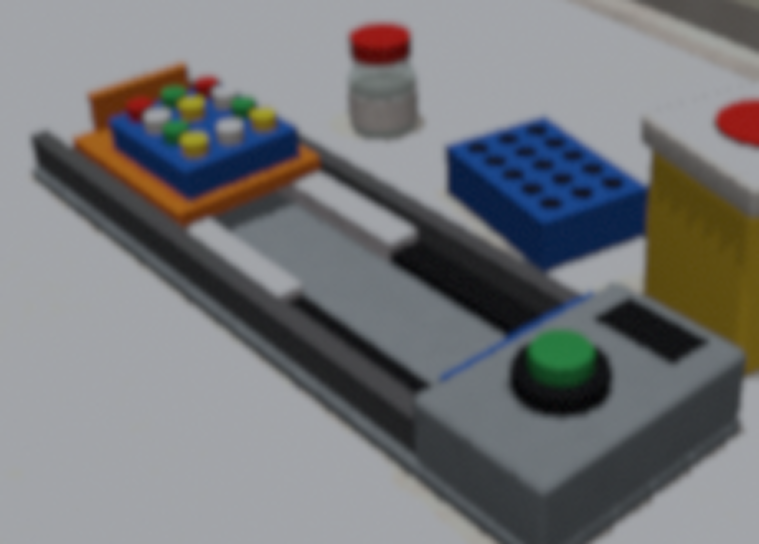

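The enlarged crops give sharp corners: guide end (687,441), rail ends (342,237) and (275,292), the housing top, the board corners and the button top. I'll fit the dock, carrier and button jointly.

```bash
cat > fit.py <<'E'
import numpy as np,pickle,cv2
from scipy.optimize import least_squares
D=pickle.load(open('c0.pkl','rb'));OFF={'scene':(195,125),'side':(110,140)}
def proj(n,P):
    c=D[n];P=np.atleast_2d(P);p=P@c['camera_from_world'][:3,:3].T+c['camera_from_world'][:3,3]
    f=192/np.tan(np.radians(c['fovy']/2));return p[:,:2]/p[:,2:]*f+[c['cx'],c['cy']]
full=lambda n,uv:(np.array(uv)+.5)/3.3-.5+OFF[n]
def T(p,P):
    c,s=np.cos(p[2]),np.sin(p[2]);P=np.array(P,float)/1000
    return np.array([p[0]+c*P[0]-s*P[1],p[1]+s*P[0]+c*P[1],P[2]])
dock=[('scene',(-250,-64,32),(687,441)),('scene',(-250,52,32),(568,573)),('scene',(0,-30,24),(342,237)),('scene',(0,30,24),(275,292)),
('scene',(220,-68,50),(162,28)),('scene',(136,-68,50),(239,90)),('scene',(220,68,50),(27,115)),('scene',(136,68,50),(100,178)),
('side',(136,68,50),(625,285)),('side',(220,68,50),(743,352)),('side',(220,-68,50),(545,492)),('side',(136,-68,50),(418,398)),
('side',(0,-30,24),(300,280)),('side',(0,30,24),(388,243)),('side',(-250,-64,32),(33,138))]
z=24
car=[('scene',(65,50,z+12),(368,385)),('scene',(-65,50,z+12),(533,525)),('scene',(-65,-35,z+38),(635,425)),('scene',(-57,-35,z+38),(622,412)),
('side',(-65,-50,z+12),(76,145)),('side',(65,-50,z+12),(183,208)),('side',(65,50,z+12),(320,156)),('side',(-57,-35,z+38),(92,95)),('side',(-57,35,z+38),(187,66))]
def fit(L,x0):
    r=lambda p:np.concatenate([proj(n,T(p,P))[0]-full(n,u) for n,P,u in L])
    s=least_squares(r,x0,loss='soft_l1');print(s.x.round(4));print(r(s.x).reshape(-1,2).round(1).tolist());return s.x
d=fit(dock,[.5,-.2,-1.57]);c=fit(car,[d[0],d[1]+.15,d[2]])
b=least_squares(lambda P:np.concatenate([proj('scene',P)[0]-full('scene',(148,66)),proj('side',P)[0]-full('side',(562,350))]),[.5,-.4,.06])
b=b.x
def inv(P,p=d):
    cc,s=np.cos(p[2]),np.sin(p[2]);v=np.array(P)[:2]-p[:2];return np.array([cc*v[0]+s*v[1],-s*v[0]+cc*v[1]])*1000
print('btn',b.round(4),inv(b),'car in dock',inv(c),c[2]-d[2])
for n,P in(('push',T(c,(-65,0,z+25))),('nest',T(d,(68,0,18))),('bin',None)):
    if P is not None: print(n,P.round(4),np.hypot(P[0],P[1]))
E
python3 fit.py; python3 -c "
from workcell import bot
print(bot.read_state()['q'])
c=bot.read_camera('wrist');print(c['hand_eye'],c['fovy'])"
```

```text
[ 0.5569  0.0153 -1.4995]
[[-0.1, 0.0], [-0.3, -2.2], [-0.5, 1.2], [0.7, -0.5], [-0.0, -1.4], [0.5, -2.5], [-2.9, -0.2], [-1.4, 0.6], [-2.6, -2.6], [2.4, -0.4], [-0.9, -0.0], [-2.9, -1.2], [0.9, 1.0], [0.6, -0.2], [-0.8, -1.5]]
[ 0.5463  0.174  -1.5047]
[[-1.4, 0.7], [-0.3, 1.6], [-0.6, -2.3], [-0.1, -1.0], [-1.8, -3.4], [-2.0, 0.9], [-0.3, -0.7], [-0.1, -0.4], [0.6, -1.2]]
btn [ 0.5539 -0.1637  0.0705] [178.30710846 -15.70325572] car in dock [-159.04084745    0.76013833] -0.005206688388599723
push [0.542  0.2388 0.049 ] 0.5922967925082164
nest [ 0.5617 -0.0525  0.018 ] 0.5641745795952869
[-1.37589444e+00  2.64718353e-01  1.60525282e+00 -1.24670546e-05
  1.27368851e+00 -3.68543072e-02]
[[ 4.58468506e-04 -9.48941258e-01 -3.15452499e-01  8.06634967e-02]
 [ 9.99999108e-01  3.93045087e-05  1.33513105e-03  1.91043210e-04]
 [-1.25456224e-03 -3.15452830e-01  9.48940429e-01  3.11542066e-02]
 [ 0.00000000e+00  0.00000000e+00  0.00000000e+00  1.00000000e+00]] 62.029852273402525
```

```bash
cat > plan.py <<'E'
import numpy as np
from scipy.spatial.transform import Rotation as R
def plan(p0,a0,wps,step=38,dt=.12):
    """wps: (x,y,z,toolx angle); print rows [dx,dy,dz,turn] for a downward tool"""
    p=np.array(p0,float);a=a0
    for w in wps:
        n=int(max(np.ceil(np.linalg.norm(np.array(w[:3])-p)*1000/step),np.ceil(abs(w[3]-a)/dt),1));rows=[]
        P=p.copy();A=a
        for i in range(n):
            k=n-i;d=(np.array(w[:3])-p)*1000/k;t=round(-(w[3]-a)/k,3)
            x=np.array([np.cos(a),np.sin(a),0]);y=np.array([np.sin(a),-np.cos(a),0])
            l=np.array([d@x,d@y,-d[2]]).round(0);rows.append([*l.astype(int).tolist(),t])
            p=p+(l[0]*x+l[1]*y+l[2]*np.array([0,0,-1]))/1000;a-=t
        print(n,rows,p.round(4),round(a,4))
def now():
    from workcell import bot
    s=bot.read_state();M=R.from_rotvec(s['tcp_rot']).as_matrix()
    return s,s['tool_pos'],np.arctan2(M[1,0],M[0,0]),M
E
python3 - <<'E'
from plan import *
s,p,a,M=now();print(p,a,M[:,2])
plan(p,a,[(.46,-.22,.40,1.10),(.537,.31,.36,1.642)])
E
```

```text
[ 0.15502375 -0.65666582  0.40359607] 0.23175107565158956 [-3.12277037e-04  1.82992861e-03 -9.99998277e-01]
15 [[26, -24, 0, np.float64(-0.058)], [28, -22, 0, np.float64(-0.058)], [29, -20, 0, np.float64(-0.058)], [30, -19, 0, np.float64(-0.058)], [31, -17, 0, np.float64(-0.058)], [32, -15, 0, np.float64(-0.058)], [33, -13, 0, np.float64(-0.058)], [34, -11, 0, np.float64(-0.058)], [34, -9, 1, np.float64(-0.058)], [35, -7, 0, np.float64(-0.058)], [35, -5, 1, np.float64(-0.058)], [36, -3, 0, np.float64(-0.058)], [36, -2, 1, np.float64(-0.057)], [35, 1, 0, np.float64(-0.058)], [36, 2, 1, np.float64(-0.057)]] [ 0.46   -0.2195  0.3996] 1.0998
15 [[34, -11, 3, np.float64(-0.036)], [34, -10, 3, np.float64(-0.036)], [35, -9, 3, np.float64(-0.036)], [35, -8, 3, np.float64(-0.036)], [35, -7, 3, np.float64(-0.036)], [35, -5, 2, np.float64(-0.036)], [35, -4, 3, np.float64(-0.036)], [36, -3, 2, np.float64(-0.036)], [36, -1, 3, np.float64(-0.036)], [36, 0, 2, np.float64(-0.036)], [35, 1, 3, np.float64(-0.036)], [36, 2, 2, np.float64(-0.037)], [35, 4, 3, np.float64(-0.036)], [35, 5, 2, np.float64(-0.037)], [35, 7, 3, np.float64(-0.036)]] [0.5375 0.3098 0.3596] 1.6418
```

Emit:
drive_tool([
  {"delta_pos": [26, -24, 0], "turn": -0.058, "jaw": -0.3},
  {"delta_pos": [28, -22, 0], "turn": -0.058, "jaw": -0.3},
  {"delta_pos": [29, -20, 0], "turn": -0.058, "jaw": -0.3},
  {"delta_pos": [30, -19, 0], "turn": -0.058, "jaw": -0.3},
  {"delta_pos": [31, -17, 0], "turn": -0.058, "jaw": -0.3},
  {"delta_pos": [32, -15, 0], "turn": -0.058, "jaw": -0.3},
  {"delta_pos": [33, -13, 0], "turn": -0.058, "jaw": -0.3},
  {"delta_pos": [34, -11, 0], "turn": -0.058, "jaw": -0.3},
])

```text
time: 0.82
tool_pos: [0.318, -0.4228, 0.4044]
tcp_rot: [-2.952, -1.075, 0.0]
wrist_force: [0.8, -0.4, -0.2]
width: 0.353
grip_force: 0.0
```

Emit:
drive_tool([
  {"delta_pos": [34, -9, 1], "turn": -0.058, "jaw": -0.3},
  {"delta_pos": [35, -7, 0], "turn": -0.058, "jaw": -0.3},
  {"delta_pos": [35, -5, 1], "turn": -0.058, "jaw": -0.3},
  {"delta_pos": [36, -3, 0], "turn": -0.058, "jaw": -0.3},
  {"delta_pos": [36, -2, 1], "turn": -0.057, "jaw": -0.3},
  {"delta_pos": [35, 1, 0], "turn": -0.058, "jaw": -0.3},
  {"delta_pos": [36, 2, 1], "turn": -0.057, "jaw": -0.3},
])

```text
time: 1.4
tool_pos: [0.4606, -0.2182, 0.4007]
tcp_rot: [2.676, 1.645, 0.0]
wrist_force: [-0.3, 1.0, -0.6]
width: 0.351
grip_force: 0.0
```

Emit:
drive_tool([
  {"delta_pos": [34, -11, 3], "turn": -0.036, "jaw": -0.3},
  {"delta_pos": [34, -10, 3], "turn": -0.036, "jaw": -0.3},
  {"delta_pos": [35, -9, 3], "turn": -0.036, "jaw": -0.3},
  {"delta_pos": [35, -8, 3], "turn": -0.036, "jaw": -0.3},
  {"delta_pos": [35, -7, 3], "turn": -0.036, "jaw": -0.3},
  {"delta_pos": [35, -5, 2], "turn": -0.036, "jaw": -0.3},
  {"delta_pos": [35, -4, 3], "turn": -0.036, "jaw": -0.3},
  {"delta_pos": [36, -3, 2], "turn": -0.036, "jaw": -0.3},
])

```text
time: 2.07
tool_pos: [0.5005, 0.0646, 0.3783]
tcp_rot: [-2.413, -2.011, 0.0]
wrist_force: [1.3, -0.5, 0.4]
width: 0.352
grip_force: 0.0
```

Emit:
drive_tool([
  {"delta_pos": [36, -1, 3], "turn": -0.036, "jaw": -0.3},
  {"delta_pos": [36, 0, 2], "turn": -0.036, "jaw": -0.3},
  {"delta_pos": [35, 1, 3], "turn": -0.036, "jaw": -0.3},
  {"delta_pos": [36, 2, 2], "turn": -0.037, "jaw": -0.3},
  {"delta_pos": [35, 4, 3], "turn": -0.036, "jaw": -0.3},
  {"delta_pos": [35, 5, 2], "turn": -0.037, "jaw": -0.3},
  {"delta_pos": [35, 7, 3], "turn": -0.036, "jaw": -0.3},
  {"delta_pos": [0, 0, 0], "turn": 0, "jaw": -0.3},
])

```text
time: 2.73
tool_pos: [0.5375, 0.3147, 0.3596]
tcp_rot: [-2.134, -2.303, -0.003]
wrist_force: [0.1, -0.1, -0.8]
width: 0.347
grip_force: 0.0
```

```bash
python3 - <<'E'
from plan import *
from workcell import bot
import cv2,pickle
s,p,a,M=now();print(s['time'],p,a,s['width'],s['joint_vel'].round(3))
c=bot.read_camera('wrist');pickle.dump((s,c),open('w1.pkl','wb'));cv2.imwrite('pics/w1.png',cv2.resize(c['pixels'][:,:,::-1],None,fx=1.5,fy=1.5,interpolation=cv2.INTER_CUBIC))
E
```

```text
2.7333 [0.53745218 0.31474533 0.35962059] 1.6469519910829031 0.34695181717392887 [-0.053 -0.044  0.053 -0.057  0.049 -0.015]
```

View pics/w1.png

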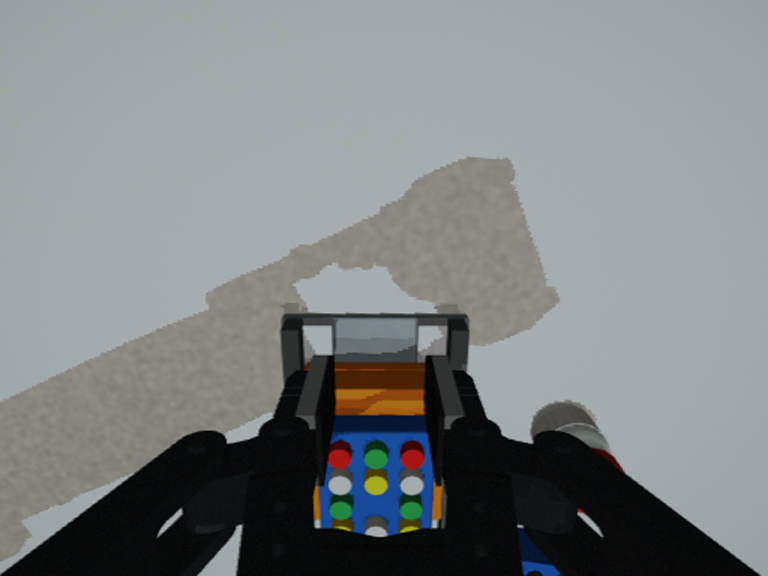

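The wrist picture shows the dock's rear corners at about (282,316) and (469,316), and the plate lies between the fingers at rows 362–388. I'll check this against the fit.

```bash
cat >> fit.py <<'E'
def wproj(s,c,P):
    from scipy.spatial.transform import Rotation as R
    t=R.from_rotvec(s['tcp_rot']).as_matrix().T@(np.array(P)-s['tool_pos']);h=c['hand_eye'];q=h[:3,:3].T@(t-h[:3,3])
    f=192/np.tan(np.radians(c['fovy']/2));return q[:2]/q[2]*f+[c['cx'],c['cy']]
E
python3 - <<'E'
from fit import *
s,cam=pickle.load(open('w1.pkl','rb'));print(cam['cx'],cam['cy'])
for y in(-64,64):print('guide',wproj(s,cam,T(d,(-250,y,32)))*1.5)
for z in (62,36):print('plate rear',z,wproj(s,cam,T(c,(-65,0,z)))*1.5)
for y in(-52,52):print('inner',wproj(s,cam,T(d,(-250,y,32)))*1.5)
# refit with wrist points
L=[(0,(-250,-64,32),(282,316)),(0,(-250,64,32),(469,316)),(0,(-250,-52,32),(302,316)),(0,(-250,52,32),(449,316))]
def r(p): 
    a=[proj(n,T(p,P))[0]-full(n,u) for n,P,u in dock if abs(P[1])!=68]
    b=[(wproj(s,cam,T(p,P))-np.array(u)/1.5)*1.5 for _,P,u in L]
    return np.concatenate(a+b)
o=least_squares(r,d,loss='soft_l1');print(o.x,r(o.x).reshape(-1,2).round(1).tolist())
print(inv(b,o.x),inv(c,o.x),c[2]-o.x[2])
E
```

```text
[ 0.5569  0.0153 -1.4995]
[[-0.1, 0.0], [-0.3, -2.2], [-0.5, 1.2], [0.7, -0.5], [-0.0, -1.4], [0.5, -2.5], [-2.9, -0.2], [-1.4, 0.6], [-2.6, -2.6], [2.4, -0.4], [-0.9, -0.0], [-2.9, -1.2], [0.9, 1.0], [0.6, -0.2], [-0.8, -1.5]]
[ 0.5463  0.174  -1.5047]
[[-1.4, 0.7], [-0.3, 1.6], [-0.6, -2.3], [-0.1, -1.0], [-1.8, -3.4], [-2.0, 0.9], [-0.3, -0.7], [-0.1, -0.4], [0.6, -1.2]]
btn [ 0.5539 -0.1637  0.0705] [178.30710846 -15.70325572] car in dock [-159.04084745    0.76013833] -0.005206688388599723
push [0.542  0.2388 0.049 ] 0.5922967925082164
nest [ 0.5617 -0.0525  0.018 ] 0.5641745795952869
252.77838392677387 188.47023908362792
guide [281.277706   328.48412982]
guide [471.19425127 329.35538976]
plate rear 62 [377.63822411 385.98539989]
plate rear 36 [377.72878112 366.22731029]
inner [299.09696431 328.56587734]
inner [453.40414665 329.27377599]
[ 0.55949928  0.0240556  -1.48752195] [[3.2, 2.6], [3.7, 1.3], [1.2, 4.1], [2.5, 2.8], [-0.3, -1.6], [-1.0, -2.7], [-2.3, -2.7], [-1.0, 1.8], [3.5, 0.6], [-3.1, 1.7], [5.5, 0.7]]
[186.61866885 -21.17304236] [-150.50865949   -0.68277175] -0.01714731487743193
```

The fit agrees with the wrist view (plate and lateral position within about 2 px). Next I'll descend behind the plate and start pushing.

Emit:
drive_tool([
  {"delta_pos": [0, 2, 30], "turn": 0.005, "jaw": -0.3},
  {"delta_pos": [0, 0, 35], "turn": 0, "jaw": -0.3},
  {"delta_pos": [0, 0, 35], "turn": 0, "jaw": -0.3},
  {"delta_pos": [0, 0, 30], "turn": 0, "jaw": -0.3},
  {"delta_pos": [0, 0, 17], "turn": 0, "jaw": -0.3},
  {"delta_pos": [0, 0, 0], "turn": 0, "jaw": -0.3},
])

```text
time: 3.28
tool_pos: [0.5368, 0.3072, 0.2081]
tcp_rot: [-2.146, -2.29, 0.016]
wrist_force: [-0.4, -0.4, -0.6]
width: 0.348
grip_force: 0.0
```

Emit:
drive_tool([
  {"delta_pos": [-15, 0, 0], "turn": 0, "jaw": -0.3},
  {"delta_pos": [-15, 0, 0], "turn": 0, "jaw": -0.3},
  {"delta_pos": [-8, 0, 0], "turn": 0, "jaw": -0.3},
  {"delta_pos": [-6, 0, 0], "turn": 0, "jaw": -0.3},
  {"delta_pos": [-6, 0, 0], "turn": 0, "jaw": -0.3},
  {"delta_pos": [-6, 0, 0], "turn": 0, "jaw": -0.3},
  {"delta_pos": [-6, 0, 0], "turn": 0, "jaw": -0.3},
  {"delta_pos": [-6, 0, 0], "turn": 0, "jaw": -0.3},
])

```text
time: 3.95
tool_pos: [0.5444, 0.242, 0.2146]
tcp_rot: [-2.147, -2.293, -0.004]
wrist_force: [-0.1, 3.5, 2.1]
width: 0.352
grip_force: 1.8
```

Emit:
drive_tool([
  {"delta_pos": [-6, 0, 0], "turn": 0, "jaw": -0.3},
  {"delta_pos": [-6, 0, 0], "turn": 0, "jaw": -0.3},
  {"delta_pos": [-6, 0, 0], "turn": 0, "jaw": -0.3},
  {"delta_pos": [0, 0, 0], "turn": 0, "jaw": -0.3},
])

```text
time: 4.28
tool_pos: [0.5455, 0.2232, 0.214]
tcp_rot: [2.146, 2.293, 0.001]
wrist_force: [0.7, 1.5, 1.1]
width: 0.352
grip_force: 0.6
```

```bash
python3 - <<'E'
from fit import *
from plan import *
from workcell import bot
s,p,a,M=now();print(s['time'],p,a,s['wrist_force'],inv(p))
c_=bot.read_camera('scene')['pixels'];e=bot.read_camera('side')['pixels']
im=np.hstack([cv2.resize(c_[120:310,190:420],None,fx=1.7,fy=1.7),cv2.resize(e[120:310,100:330],None,fx=1.7,fy=1.7)])
cv2.imwrite('pics/p1.png',im[:,:,::-1])
E
```

```text
[ 0.5569  0.0153 -1.4995]
[[-0.1, 0.0], [-0.3, -2.2], [-0.5, 1.2], [0.7, -0.5], [-0.0, -1.4], [0.5, -2.5], [-2.9, -0.2], [-1.4, 0.6], [-2.6, -2.6], [2.4, -0.4], [-0.9, -0.0], [-2.9, -1.2], [0.9, 1.0], [0.6, -0.2], [-0.8, -1.5]]
[ 0.5463  0.174  -1.5047]
[[-1.4, 0.7], [-0.3, 1.6], [-0.6, -2.3], [-0.1, -1.0], [-1.8, -3.4], [-2.0, 0.9], [-0.3, -0.7], [-0.1, -0.4], [0.6, -1.2]]
btn [ 0.5539 -0.1637  0.0705] [178.30710846 -15.70325572] car in dock [-159.04084745    0.76013833] -0.005206688388599723
push [0.542  0.2388 0.049 ] 0.5922967925082164
nest [ 0.5617 -0.0525  0.018 ] 0.5641745795952869
4.2833 [0.5454643  0.22316707 0.21403883] 1.636693320687768 [0.65576163 1.45151874 1.11938866] [-208.15647655    3.43202684]
```

View pics/p1.png

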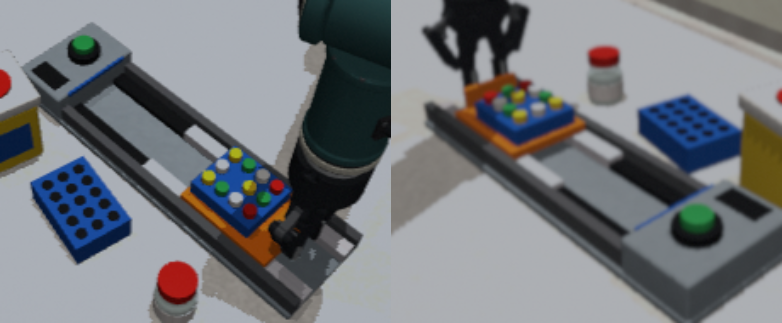

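The carrier is moving flat with both fingers on the plate, and the jar and block are undisturbed. I'll keep pushing, slowing towards the notch.

Emit:
drive_tool([
  {"delta_pos": [-6, -1, 0], "turn": 0, "jaw": -0.3},
  {"delta_pos": [-8, -1, 0], "turn": 0, "jaw": -0.3},
  {"delta_pos": [-9, -1, 0], "turn": 0, "jaw": -0.3},
  {"delta_pos": [-9, 0, 0], "turn": 0, "jaw": -0.3},
  {"delta_pos": [-9, 0, 0], "turn": 0, "jaw": -0.3},
  {"delta_pos": [-9, 0, 0], "turn": 0, "jaw": -0.3},
  {"delta_pos": [-9, 0, 0], "turn": 0, "jaw": -0.3},
  {"delta_pos": [-9, 0, 0], "turn": 0, "jaw": -0.3},
])

```text
time: 5.05
tool_pos: [0.5467, 0.1548, 0.2137]
tcp_rot: [2.147, 2.293, 0.0]
wrist_force: [1.2, 2.3, -0.9]
width: 0.346
grip_force: 1.3
```

Emit:
drive_tool([
  {"delta_pos": [-9, 0, 0], "turn": 0, "jaw": -0.3},
  {"delta_pos": [-9, 0, 0], "turn": 0, "jaw": -0.3},
  {"delta_pos": [-9, 0, 0], "turn": 0, "jaw": -0.3},
  {"delta_pos": [-9, 0, 0], "turn": 0, "jaw": -0.3},
  {"delta_pos": [-8, 0, 0], "turn": 0, "jaw": -0.3},
  {"delta_pos": [-7, 0, 0], "turn": 0, "jaw": -0.3},
  {"delta_pos": [-6, 0, 0], "turn": 0, "jaw": -0.3},
  {"delta_pos": [-6, 0, 0], "turn": 0, "jaw": -0.3},
])

```text
time: 5.72
tool_pos: [0.5511, 0.0927, 0.2141]
tcp_rot: [2.147, 2.293, 0.002]
wrist_force: [2.2, 4.8, 1.4]
width: 0.351
grip_force: 2.5
```

Emit:
drive_tool([
  {"delta_pos": [-6, 0, 0], "turn": 0, "jaw": -0.3},
  {"delta_pos": [-6, 0, 0], "turn": 0, "jaw": -0.3},
  {"delta_pos": [-6, 0, 0], "turn": 0, "jaw": -0.3},
  {"delta_pos": [-6, 0, 0], "turn": 0, "jaw": -0.3},
  {"delta_pos": [-4, 0, 0], "turn": 0, "jaw": -0.3},
  {"delta_pos": [0, 0, 0], "turn": 0, "jaw": -0.3},
])

```text
time: 6.22
tool_pos: [0.5527, 0.0643, 0.2142]
tcp_rot: [2.147, 2.293, -0.001]
wrist_force: [0.9, 2.3, 0.6]
width: 0.348
grip_force: 0.9
```

```bash
python3 - <<'E' | tail -1
from fit import *
from plan import *
from workcell import bot
s,p,a,M=now()
c_=bot.read_camera('scene')['pixels'];e=bot.read_camera('side')['pixels']
im=np.hstack([cv2.resize(c_[120:310,190:420],None,fx=1.7,fy=1.7),cv2.resize(e[120:310,100:330],None,fx=1.7,fy=1.7)])
cv2.imwrite('pics/p2.png',im[:,:,::-1])
print(s['time'],p,a,s['wrist_force'],inv(p))
E
```

```text
6.2167 [0.55271013 0.06432251 0.21420336] 1.6366574052153253 [0.87413989 2.28379393 0.55323632] [-49.1994528   -0.66194149]
```

View pics/p2.png

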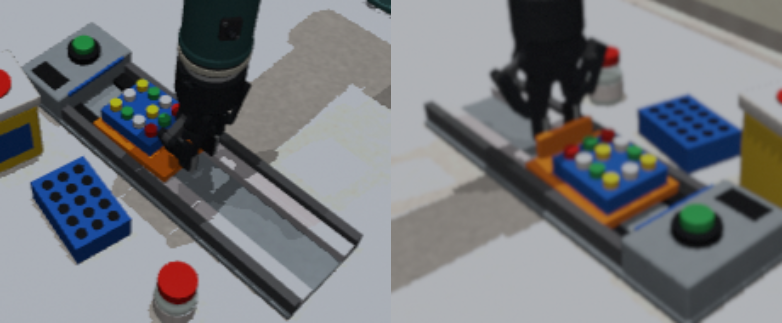

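The front has dipped into the notch and about 40 mm remains, so I'll use small rows.

Emit:
drive_tool([
  {"delta_pos": [-4, 0, 0], "turn": 0, "jaw": -0.3},
  {"delta_pos": [-5, 0, 0], "turn": 0, "jaw": -0.3},
  {"delta_pos": [-5, 0, 0], "turn": 0, "jaw": -0.3},
  {"delta_pos": [-5, 0, 0], "turn": 0, "jaw": -0.3},
  {"delta_pos": [-4, 0, 0], "turn": 0, "jaw": -0.3},
  {"delta_pos": [-3, 0, 0], "turn": 0, "jaw": -0.3},
  {"delta_pos": [-3, 0, 0], "turn": 0, "jaw": -0.3},
  {"delta_pos": [-2, 0, 0], "turn": 0, "jaw": -0.3},
])

```text
time: 6.98
tool_pos: [0.5546, 0.0336, 0.2136]
tcp_rot: [-2.147, -2.293, 0.001]
wrist_force: [-0.4, 2.0, -1.1]
width: 0.346
grip_force: 0.6
```

Emit:
drive_tool([
  {"delta_pos": [-2, 0, 0], "turn": 0, "jaw": -0.3},
  {"delta_pos": [-2, 0, 0], "turn": 0, "jaw": -0.3},
  {"delta_pos": [-2, 0, 0], "turn": 0, "jaw": -0.3},
  {"delta_pos": [-2, 0, 0], "turn": 0, "jaw": -0.3},
  {"delta_pos": [0, 0, 0], "turn": 0, "jaw": -0.3},
  {"delta_pos": [0, 0, 0], "turn": 0, "jaw": -0.3},
])

```text
time: 7.48
tool_pos: [0.5553, 0.0259, 0.2139]
tcp_rot: [2.146, 2.293, -0.0]
wrist_force: [-0.1, -0.3, -0.6]
width: 0.35
grip_force: 0.0
```

```bash
python3 - <<'E' | tail -1
from fit import *
from plan import *
from workcell import bot
s,p,a,M=now()
c_=bot.read_camera('scene')['pixels'];e=bot.read_camera('side')['pixels']
im=np.hstack([cv2.resize(c_[130:230,190:300],None,fx=3.6,fy=3.6),cv2.resize(e[170:270,170:280],None,fx=3.6,fy=3.6)])
cv2.imwrite('pics/p3.png',im[:,:,::-1])
print(s['time'],p,a,s['wrist_force'],inv(p))
E
```

```text
7.4833 [0.55532492 0.02593204 0.21386456] 1.6368575888934964 [-0.10218981 -0.2961672  -0.5814411 ] [-10.72025701  -0.79001301]
```

View pics/p3.png

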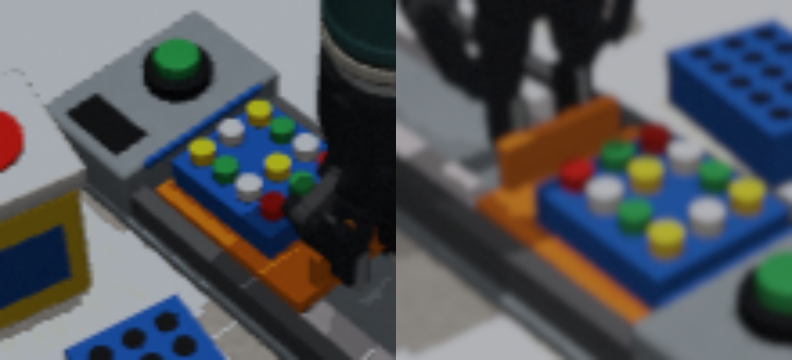

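The wrist force has fallen to zero and the board looks level. I'll back off, rise, and verify.

Emit:
drive_tool([
  {"delta_pos": [10, 0, 0], "turn": 0, "jaw": -0.3},
  {"delta_pos": [20, 0, 0], "turn": 0, "jaw": -0.3},
  {"delta_pos": [20, 0, -10], "turn": 0, "jaw": -0.3},
  {"delta_pos": [0, 0, -35], "turn": 0, "jaw": -0.6},
  {"delta_pos": [0, 0, -38], "turn": 0, "jaw": -1},
  {"delta_pos": [0, 0, -38], "turn": 0, "jaw": -1},
  {"delta_pos": [0, 0, -20], "turn": 0, "jaw": -1},
  {"delta_pos": [0, 0, 0], "turn": 0, "jaw": -1},
])

```text
time: 8.25
tool_pos: [0.5541, 0.0771, 0.3618]
tcp_rot: [2.141, 2.288, 0.014]
wrist_force: [1.1, 0.4, 0.5]
width: 0.002
grip_force: 0.0
```

```bash
python3 - <<'E' | tail -4
from fit import *
from plan import *
from workcell import bot
s,p,a,M=now()
c_=bot.read_camera('scene')['pixels'];e=bot.read_camera('side')['pixels']
pickle.dump((c_,e),open('v4.pkl','wb'))
im=np.hstack([cv2.resize(c_[130:230,190:300],None,fx=3.6,fy=3.6,interpolation=2),cv2.resize(e[170:270,170:280],None,fx=3.6,fy=3.6,interpolation=2)])
cv2.imwrite('pics/p4.png',im[:,:,::-1])
print(s['time'],p,a,s['width'],inv(p))
print('btn proj',proj('scene',b),proj('side',b))
E
```

```text
push [0.542  0.2388 0.049 ] 0.5922967925082164
nest [ 0.5617 -0.0525  0.018 ] 0.5641745795952869
8.25 [0.55405109 0.07711146 0.36177572] 1.637435867702581 0.0016105387519300305 [-61.8603058   1.5871194]
btn proj [[238.74753124 144.61919994]] [[279.48434677 245.74075891]]
```

View pics/p4.png

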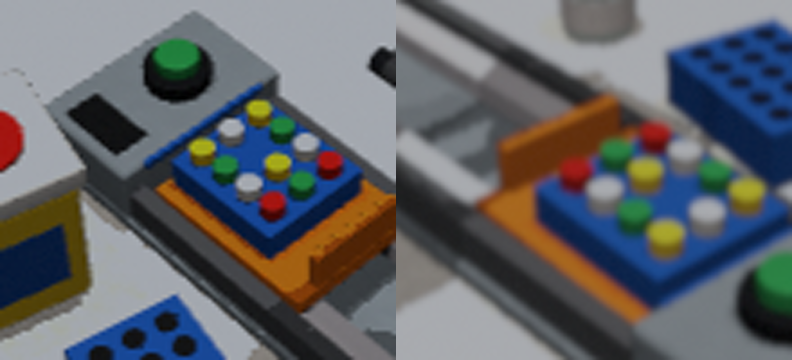

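The plate and board are visible in both views and the rail ends show behind the board. To confirm it has dropped, I'll fit pose and pitch from corners: scene (155,188), (303,301), side (478,203), (501,145), (618,98).

```bash
python3 - <<'E' | tail -8
from fit import *
O={'scene':(190,130),'side':(170,170)}
L=[('scene',(65,50,12),(155,188)),('scene',(-65,50,12),(298,300)),('scene',(-57,35,38),(310,262)),
('scene',(60,40,38),(174,165)),('scene',(-30,40,38),(270,240)),('side',(-65,-50,12),(477,204)),('side',(-57,-35,38),(501,143)),('side',(-57,35,38),(618,97)),('side',(-30,-40,38),(537,185)),('side',(60,-40,38),(655,285))]
def r(x,zf,zr):
    out=[]
    for n,P,u in L:
        if P[2]==38 and abs(P[1])==40: continue
        z=P[2]+(zf+zr)/2+(zf-zr)*P[0]/130
        out.append(proj(n,T((x[0],x[1],d[2]),(P[0]-(zf-zr)/130*P[2],P[1],z)))[0]-((np.array(u)+.5)/3.6-.5+O[n]))
    return np.concatenate(out)
for zf,zr in((18,18),(18,24),(24,24)):
    o=least_squares(lambda x:r(x,zf,zr),[.56,-.05]);print(zf,zr,o.cost,inv(o.x),o.fun.round(1).tolist())
o=least_squares(lambda x:r(x,18,x[2]*1000),[.56,-.05,.02]);print(o.x,inv(o.x))
c_,e=pickle.load(open('v4.pkl','rb'))
for n,im,(x0,y0,x1,y1) in(('scene',c_,(225,132,255,165)),('side',e,(255,230,310,270))):
    q=im[y0:y1,x0:x1].astype(int);m=(q[...,1]>110)&(q[...,1]>q[...,0]*1.8);v,u=np.nonzero(m)
    print(n,len(u),u.mean()+x0,v.mean()+y0,u.min()+x0,u.max()+x0,v.min()+y0,v.max()+y0)
E
```

```text
push [0.542  0.2388 0.049 ] 0.5922967925082164
nest [ 0.5617 -0.0525  0.018 ] 0.5641745795952869
18 18 7219.760595458382 [152.09288633  77.3767744 ] [-51.5, -2.9, -54.7, -0.7, -55.9, -3.6, -43.5, 4.3, -40.5, 7.0, -44.9, 5.2]
18 24 7193.057706147316 [152.53635368  75.92288391] [-51.3, -3.5, -54.7, -3.0, -56.3, -6.2, -43.8, 2.0, -40.2, 5.0, -44.4, 3.2]
24 24 7237.821528793465 [153.03142619  76.26229378] [-51.7, -5.1, -54.8, -2.9, -56.0, -5.9, -43.7, 1.9, -40.6, 4.5, -44.8, 2.7]
[ 0.64275032 -0.13172467  0.02705726] [152.76660137  75.17633958]
scene 76 238.75 144.44736842105263 233 244 141 148
side 160 279.68125 245.675 271 289 241 251
```

The side picks need the 396 px montage offset removed.

```bash
python3 - <<'E' | tail -4
from fit import *
O={'scene':(190,130),'side':(60,170)}
L=[('scene',(65,50,12),(155,188)),('scene',(-65,50,12),(298,300)),('scene',(-57,35,38),(310,262)),
('side',(-65,-50,12),(477,204)),('side',(-57,-35,38),(501,143)),('side',(-57,35,38),(618,97))]
def r(x,zf,zr):
    out=[]
    for n,P,u in L:
        z=P[2]+(zf+zr)/2+(zf-zr)*P[0]/130
        out.append(proj(n,T((x[0],x[1],d[2]),(P[0]-(zr-zf)/-130*P[2]*-1,P[1],z)))[0]-((np.array(u)+.5)/3.6-.5+O[n]))
    return np.concatenate(out)
for zf,zr in((18,18),(18,24),(24,24)):
    o=least_squares(lambda x:r(x,zf,zr),[.56,-.05]);print(zf,zr,o.cost,inv(o.x),o.fun.round(1).tolist())
o=least_squares(lambda x:r(x,18,x[2]*1000),[.56,-.05,.02]);print(o.x,inv(o.x))
E
```

```text
18 18 15.822755036288555 [63.47812702 -0.39073008] [-0.2, 0.8, 0.3, 3.5, -0.3, 0.6, -1.1, 0.5, 0.9, 3.4, 0.0, 2.0]
18 24 4.640247761960872 [66.27300625 -1.32306864] [-0.6, 0.0, -0.0, 1.0, -0.2, -1.6, -1.1, -1.6, 0.6, 1.1, -0.1, -0.3]
24 24 6.939194684320114 [64.51651964 -0.9053932 ] [-0.5, -1.3, 0.2, 1.4, -0.4, -1.6, -1.3, -2.0, 0.7, 0.8, 0.0, -0.5]
[ 0.56034969 -0.05063396  0.0234339 ] [66.00915998 -1.23513565]
```

The fit favours a rear edge still on the rails (about z 23 mm), so I can't call it seated. I'll go back down behind it and nudge a few millimetres further, watching force.

Emit:
drive_tool([
  {"delta_pos": [0, -2, 36], "turn": 0, "jaw": -0.3},
  {"delta_pos": [0, 0, 38], "turn": 0, "jaw": -0.3},
  {"delta_pos": [0, 0, 38], "turn": 0, "jaw": -0.3},
  {"delta_pos": [0, 0, 30], "turn": 0, "jaw": -0.3},
  {"delta_pos": [-12, 0, 6], "turn": 0, "jaw": -0.3},
  {"delta_pos": [-16, 0, 0], "turn": 0, "jaw": -0.3},
  {"delta_pos": [-12, 0, 0], "turn": 0, "jaw": -0.3},
  {"delta_pos": [-6, 0, 0], "turn": 0, "jaw": -0.3},
])

```text
time: 9.02
tool_pos: [0.553, 0.0285, 0.2065]
tcp_rot: [-2.148, -2.292, 0.001]
wrist_force: [0.7, 0.0, -0.9]
width: 0.35
grip_force: 0.0
```

Emit:
drive_tool([
  {"delta_pos": [-2, 0, 0], "turn": 0, "jaw": -0.3},
  {"delta_pos": [-1, 0, 0], "turn": 0, "jaw": -0.3},
  {"delta_pos": [-1, 0, 0], "turn": 0, "jaw": -0.3},
  {"delta_pos": [0, 0, 0], "turn": 0, "jaw": -0.3},
])

```text
time: 9.35
tool_pos: [0.5535, 0.0261, 0.2075]
tcp_rot: [2.146, 2.293, 0.002]
wrist_force: [-0.5, -0.4, -0.2]
width: 0.348
grip_force: 0.0
```

Emit:
drive_tool([
  {"delta_pos": [-1, 0, 0], "turn": 0, "jaw": -0.3},
  {"delta_pos": [-1, 0, 0], "turn": 0, "jaw": -0.3},
  {"delta_pos": [0, 0, 0], "turn": 0, "jaw": -0.3},
])

```text
time: 9.6
tool_pos: [0.5534, 0.0245, 0.2069]
tcp_rot: [-2.146, -2.294, -0.001]
wrist_force: [-1.3, 2.7, 2.8]
width: 0.351
grip_force: 1.0
```

```bash
python3 - <<'E' | tail -1
from fit import *
from plan import *
s,p,a,M=now();print(s['time'],p,a,s['wrist_force'],inv(p))
E
```

```text
9.6 [0.55335731 0.02445731 0.20693485] 1.637159005602326 [-1.25559487  2.7411614   2.83226785] [-9.38951414 -2.85773116]
```

Emit:
drive_tool([
  {"delta_pos": [-1, 1, 0], "turn": 0, "jaw": -0.3},
  {"delta_pos": [-1, 0, 0], "turn": 0, "jaw": -0.3},
  {"delta_pos": [0, 0, 0], "turn": 0, "jaw": -0.3},
])

```text
time: 9.85
tool_pos: [0.5545, 0.0223, 0.2068]
tcp_rot: [-2.147, -2.293, -0.0]
wrist_force: [-0.6, 3.0, 2.8]
width: 0.349
grip_force: 1.8
```

Emit:
drive_tool([
  {"delta_pos": [-1, 0, 0], "turn": 0, "jaw": -0.3},
  {"delta_pos": [-1, 0, 0], "turn": 0, "jaw": -0.3},
  {"delta_pos": [0, 0, 0], "turn": 0, "jaw": -0.3},
])

```text
time: 10.1
tool_pos: [0.5547, 0.0204, 0.2068]
tcp_rot: [-2.147, -2.293, -0.001]
wrist_force: [-0.7, 4.9, 2.7]
width: 0.355
grip_force: 2.8
```

```bash
python3 - <<'E' | tail -1
from fit import *
from plan import *
s,p,a,M=now();print(s['time'],p,a,s['wrist_force'],inv(p))
E
```

```text
10.1 [0.55467994 0.0204209  0.20681845] 1.6365365398773546 [-0.71064477  4.8553958   2.70689357] [-5.26910178 -1.82615581]
```

Emit:
drive_tool([
  {"delta_pos": [-1, 0, 0], "turn": 0, "jaw": -0.3},
  {"delta_pos": [-1, 0, 0], "turn": 0, "jaw": -0.3},
  {"delta_pos": [0, 0, 0], "turn": 0, "jaw": -0.3},
])

```text
time: 10.35
tool_pos: [0.5546, 0.0198, 0.2068]
tcp_rot: [-2.146, -2.29, -0.004]
wrist_force: [-3.0, 12.6, 3.8]
width: 0.35
grip_force: 6.5
```

```bash
cat > v.py <<'E'
from fit import *
from plan import *
from workcell import bot
s,p,a,M=now()
v0=pickle.load(open('v4.pkl','rb'));v=[bot.read_camera(n)['pixels'] for n in('scene','side')];pickle.dump(v,open('v5.pkl','wb'))
# shift of the rack (caps) since v4, by template matching
for n,A,B,(x0,y0,x1,y1) in(('scene',v0[0],v[0],(238,158,285,195)),('side',v0[1],v[1],(213,202,268,250))):
    r=cv2.matchTemplate(cv2.resize(B[y0-8:y1+8,x0-8:x1+8],None,fx=4,fy=4,interpolation=2),cv2.resize(A[y0:y1,x0:x1],None,fx=4,fy=4,interpolation=2),cv2.TM_CCOEFF_NORMED)
    _,m,_,l=cv2.minMaxLoc(r);print(n,round(m,3),'shift px',np.array(l)/4-8)
P=T(d,(68,0,50))
for n in('scene','side'):
    print(n,'per 1mm fwd',((proj(n,T(d,(69,0,50)))-proj(n,P))).round(2),'6mm down',(proj(n,T(d,(68,0,44)))-proj(n,P)).round(2))
print(s['time'],p,a,s['wrist_force'],inv(p))
E
python3 v.py | tail -5
```

```text
scene 0.7 shift px [-1.5  -0.25]
side 0.924 shift px [2.   1.75]
scene per 1mm fwd [[-0.31 -0.25]] 6mm down [[-0.04  1.77]]
side per 1mm fwd [[0.39 0.24]] 6mm down [[0.1  2.98]]
10.35 [0.55457498 0.01978414 0.20683106] 1.6359303941411873 [-3.02730586 12.6051754   3.78501857] [-4.64143945 -1.97623036]
```

Force rose to 12.6 N, so it is against the end stop, about 6 mm further on. I'll retreat and measure the plate drop by comparing with the earlier pictures.

Emit:
drive_tool([
  {"delta_pos": [8, 0, 0], "turn": 0, "jaw": -0.3},
  {"delta_pos": [20, 0, 0], "turn": 0, "jaw": -0.3},
  {"delta_pos": [24, 0, -10], "turn": 0, "jaw": -0.3},
  {"delta_pos": [0, 0, -35], "turn": 0, "jaw": -0.6},
  {"delta_pos": [0, 0, -38], "turn": 0, "jaw": -1},
  {"delta_pos": [0, 0, -38], "turn": 0, "jaw": -1},
  {"delta_pos": [0, 0, -24], "turn": 0, "jaw": -1},
  {"delta_pos": [0, 0, 0], "turn": 0, "jaw": -1},
])

```text
time: 11.12
tool_pos: [0.5538, 0.0698, 0.3589]
tcp_rot: [2.14, 2.287, 0.013]
wrist_force: [1.5, 1.0, 0.5]
width: 0.001
grip_force: 0.0
```

```bash
cat > w.py <<'E'
from fit import *
from plan import *
from workcell import bot
s,p,a,M=now()
v0=pickle.load(open('v4.pkl','rb'));v=[bot.read_camera(n)['pixels'] for n in('scene','side')];pickle.dump(v,open('v6.pkl','wb'))
for n,A,B,Q in(('scene',v0[0],v[0],{'rack':(238,158,285,195),'front':(232,158,262,185),'plate':(274,184,302,212)}),('side',v0[1],v[1],{'rack':(209,202,268,250),'plate':(197,194,235,222),'rearcorner':(190,212,210,232)})):
  for k,(x0,y0,x1,y1) in Q.items():
    r=cv2.matchTemplate(cv2.resize(B[y0-8:y1+8,x0-8:x1+8],None,fx=4,fy=4,interpolation=2),cv2.resize(A[y0:y1,x0:x1],None,fx=4,fy=4,interpolation=2),cv2.TM_CCOEFF_NORMED)
    _,m,_,l=cv2.minMaxLoc(r);print(n,k,round(m,3),'shift',np.array(l)/4-8)
for x in(60,-61):
  for n in('scene','side'):
    P=proj(n,T(d,(68+x,0,50)));print(x,n,'5mm fwd',(proj(n,T(d,(73+x,0,50)))-P).round(2),'6mm down',(proj(n,T(d,(68+x,0,44)))-P).round(2))
im=np.hstack([cv2.resize(v[0][130:230,190:300],None,fx=3.6,fy=3.6,interpolation=2),cv2.resize(v[1][170:270,170:280],None,fx=3.6,fy=3.6,interpolation=2)])
cv2.imwrite('pics/p6.png',im[:,:,::-1])
print(s['time'],p,a,s['wrist_force'],inv(p))
E
python3 w.py | tail -11
```

```text
scene rack 0.96 shift [-1.5  -0.25]
scene front 0.934 shift [-1.25 -0.25]
scene plate 0.955 shift [-1.75  0.  ]
side rack 0.947 shift [2.   1.75]
side plate 0.957 shift [2.5  2.75]
side rearcorner 0.966 shift [2.5 2.5]
60 scene 5mm fwd [[-1.48 -1.17]] 6mm down [[0.05 1.79]]
60 side 5mm fwd [[2.19 1.38]] 6mm down [[-0.   3.1]]
-61 scene 5mm fwd [[-1.67 -1.32]] 6mm down [[-0.15  1.74]]
-61 side 5mm fwd [[1.73 1.09]] 6mm down [[0.19 2.87]]
11.1167 [0.55383684 0.06979339 0.35889738] 1.637062324557231 [1.45507224 0.96385835 0.49154859] [-54.57611924   0.85183388]
```

View pics/p6.png

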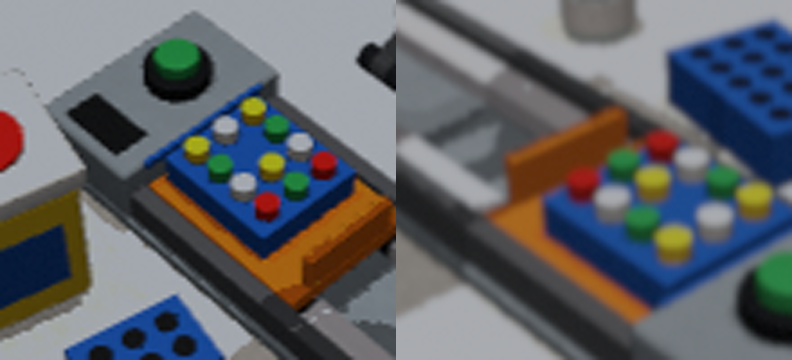

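The plate and rear corner moved down as well as forward. I'll refit the absolute pose with the shifted corners.

```bash
python3 - <<'E' | tail -6
from fit import *
O={'scene':(190,130),'side':(60,170)}
sh={('scene',65):(-1.25,-.25),('scene',-65):(-1.75,0),('scene',-57):(-1.75,0),('side',-65):(2.5,2.5),('side',-57):(2.5,2.75)}
L=[('scene',(65,50,12),(155,188)),('scene',(-65,50,12),(298,300)),('scene',(-57,35,38),(310,262)),
('side',(-65,-50,12),(477,204)),('side',(-57,-35,38),(501,143)),('side',(-57,35,38),(618,97))]
def r(x,zf,zr,D_=1):
    out=[]
    for n,P,u in L:
        z=P[2]+(zf+zr)/2+(zf-zr)*P[0]/130
        out.append(proj(n,T((x[0],x[1],d[2]),(P[0]-(zf-zr)/130*P[2],P[1],z)))[0]-((np.array(u)+.5)/3.6-.5+O[n])-D_*np.array(sh[n,P[0]]))
    return np.concatenate(out)
for k in(0,1):
  for zf,zr in((18,18),(18,24)):
    o=least_squares(lambda x:r(x,zf,zr,k),[.56,-.05]);print('after' if k else 'before',zf,zr,round(o.cost,2),inv(o.x))
  o=least_squares(lambda x:r(x,18,x[2]*1000,k),[.56,-.05,.02]);print('free rear z',o.x[2],inv(o.x))
E
```

```text
before 18 18 15.82 [63.47812702 -0.39073008]
before 18 24 7.41 [63.96924275 -1.40343647]
free rear z 0.022931669988378676 [63.88146117 -1.22283612]
after 18 18 6.37 [69.02682885  0.24608603]
after 18 24 15.12 [69.54235582 -0.80792944]
free rear z 0.019003467075131692 [69.11261002  0.07017833]
```

Before the nudge the rear sat at z≈23 mm. Now it is at 19 mm with x≈69 mm, so the carrier is seated within the stated play. Next is the button at (0.554, -0.164, 0.0705).

```bash
python3 - <<'E'
from plan import *
s,p,a,M=now()
plan(p,a,[(.5539,-.1637,.33,1.642),(.5539,-.1637,.253,1.642)],step=36)
E
```

```text
7 [[-33, -2, 3, np.float64(-0.001)], [-33, -2, 3, np.float64(-0.001)], [-33, -2, 3, np.float64(-0.001)], [-33, -2, 4, np.float64(-0.001)], [-34, -2, 3, np.float64(-0.0)], [-33, -2, 4, np.float64(-0.001)], [-34, -2, 3, np.float64(-0.0)]] [ 0.5538 -0.1638  0.3301] 1.6418
3 [[0, 0, 26, np.float64(-0.0)], [0, 0, 26, np.float64(-0.0)], [0, 0, 25, np.float64(-0.0)]] [ 0.5538 -0.1638  0.2531] 1.6418
```

Emit:
drive_tool([
  {"delta_pos": [-33, -2, 3], "turn": 0, "jaw": -1},
  {"delta_pos": [-33, -2, 3], "turn": 0, "jaw": -1},
  {"delta_pos": [-33, -2, 3], "turn": 0, "jaw": -1},
  {"delta_pos": [-33, -2, 4], "turn": 0, "jaw": -1},
  {"delta_pos": [-34, -2, 3], "turn": 0, "jaw": -1},
  {"delta_pos": [-33, -2, 4], "turn": 0, "jaw": -1},
  {"delta_pos": [-34, -2, 3], "turn": 0, "jaw": -1},
  {"delta_pos": [0, 0, 0], "turn": 0, "jaw": -1},
])

```text
time: 11.88
tool_pos: [0.5513, -0.1683, 0.3253]
tcp_rot: [-2.15, -2.287, 0.007]
wrist_force: [0.3, 0.5, 0.2]
width: 0.002
grip_force: 0.0
```

```bash
python3 - <<'E' | tail -3
from fit import *
from plan import *
from workcell import bot
s,p,a,M=now();cam=bot.read_camera('wrist')
q=cam['pixels'].astype(int);m=((q[...,1]>90)&(q[...,1]>q[...,0]*1.8)&(q[...,1]>q[...,2]*1.5)).astype(np.uint8)
n,_,st,ce=cv2.connectedComponentsWithStats(m);print([(st[i].tolist(),ce[i].round(1).tolist()) for i in range(1,n) if st[i,4]>40])
print('pred btn',wproj(s,cam,b),'tip',wproj(s,cam,p+M[:,2]*.173))
print(s['time'],p,a,inv(p),s['wrist_force'],p-b)
E
```

```text
[([269, 0, 24, 17, 334], [280.6, 7.0]), ([235, 61, 21, 24, 373], [244.9, 72.2]), ([303, 61, 23, 23, 406], [314.1, 72.1]), ([242, 173, 37, 35, 1016], [260.2, 189.9])]
pred btn [258.84226557 190.15420782] tip [253.51975653 251.85316995]
11.8833 [ 0.55130501 -0.16834219  0.32525902] 1.6326710531975537 [182.7733854  -18.64625835] [0.27842226 0.52363176 0.22444229] [-0.00261719 -0.00466468  0.25475467]
```

The wrist camera sees the button at (260,190) against a prediction of (259,190), so the position holds. I'll descend to just above it.

Emit:
drive_tool([
  {"delta_pos": [0, 0, 26], "turn": 0, "jaw": -1},
  {"delta_pos": [0, 0, 26], "turn": 0, "jaw": -1},
  {"delta_pos": [0, 0, 20], "turn": 0, "jaw": -1},
  {"delta_pos": [0, 0, 0], "turn": 0, "jaw": -1},
  {"delta_pos": [0, 0, 0], "turn": 0, "jaw": -1},
])

```text
time: 12.35
tool_pos: [0.5513, -0.1622, 0.2541]
tcp_rot: [-2.142, -2.29, 0.004]
wrist_force: [-0.2, 0.3, -0.1]
width: 0.002
grip_force: 0.0
```

Emit:
drive_tool([
  {"delta_pos": [1, 3, 3], "turn": 0, "jaw": -1},
  {"delta_pos": [0, 0, 3], "turn": 0, "jaw": -1},
  {"delta_pos": [0, 0, 3], "turn": 0, "jaw": -1},
  {"delta_pos": [0, 0, 2], "turn": 0, "jaw": -1},
  {"delta_pos": [0, 0, 2], "turn": 0, "jaw": -1},
  {"delta_pos": [0, 0, 0], "turn": 0, "jaw": -1},
])

```text
time: 12.85
tool_pos: [0.5559, -0.1622, 0.2441]
tcp_rot: [2.146, 2.293, 0.001]
wrist_force: [0.5, 0.4, 3.0]
width: 0.001
grip_force: 0.8
```

Emit:
drive_tool([
  {"delta_pos": [0, 0, 1], "turn": 0, "jaw": -1},
  {"delta_pos": [0, 0, 1], "turn": 0, "jaw": -1},
  {"delta_pos": [0, 0, 0], "turn": 0, "jaw": -1},
])

```text
time: 13.1
tool_pos: [0.5559, -0.1623, 0.2421]
tcp_rot: [2.146, 2.293, 0.001]
wrist_force: [0.7, -0.1, 2.6]
width: -0.003
grip_force: 1.3
```

Emit:
drive_tool([
  {"delta_pos": [0, 0, 1], "turn": 0, "jaw": -1},
  {"delta_pos": [0, 0, 1], "turn": 0, "jaw": -1},
  {"delta_pos": [0, 0, 0], "turn": 0, "jaw": -1},
])

```text
time: 13.35
tool_pos: [0.5559, -0.1623, 0.2399]
tcp_rot: [2.146, 2.293, 0.001]
wrist_force: [1.5, 1.6, 3.8]
width: 0.001
grip_force: 1.8
```

Emit:
drive_tool([
  {"delta_pos": [0, 0, 1], "turn": 0, "jaw": -1},
  {"delta_pos": [0, 0, 1], "turn": 0, "jaw": -1},
  {"delta_pos": [0, 0, 0], "turn": 0, "jaw": -1},
])

```text
time: 13.6
tool_pos: [0.5561, -0.1623, 0.2393]
tcp_rot: [2.147, 2.293, 0.001]
wrist_force: [-2.0, 2.2, 11.6]
width: 0.001
grip_force: 5.7
```

Emit:
drive_tool([
  {"delta_pos": [0, 0, 1], "turn": 0, "jaw": -1},
  {"delta_pos": [0, 0, 0], "turn": 0, "jaw": -1},
])

```text
time: 13.77
tool_pos: [0.5561, -0.1623, 0.2392]
tcp_rot: [2.146, 2.293, 0.001]
wrist_force: [-4.8, 2.7, 17.6]
width: -0.002
grip_force: 8.3
```

The button is bottomed out: force was 3.8 N just before the end of travel, then 17.6 N on the hard stop. I'll release and move clear.

Emit:
drive_tool([
  {"delta_pos": [0, 0, -6], "turn": 0, "jaw": -1},
  {"delta_pos": [0, 0, -12], "turn": 0, "jaw": -1},
  {"delta_pos": [0, 0, -30], "turn": 0, "jaw": -1},
  {"delta_pos": [0, 0, -38], "turn": 0, "jaw": -1},
  {"delta_pos": [0, 0, -38], "turn": 0, "jaw": -1},
  {"delta_pos": [0, 0, -25], "turn": 0, "jaw": -1},
  {"delta_pos": [0, 0, 0], "turn": 0, "jaw": -1},
  {"delta_pos": [0, 0, 0], "turn": 0, "jaw": -1},
])

```text
time: 14.43
tool_pos: [0.5558, -0.1625, 0.3879]
tcp_rot: [2.145, 2.291, 0.002]
wrist_force: [-0.5, 0.4, 0.6]
width: 0.002
grip_force: 0.0
```

```bash
cat > z.py <<'E'
from fit import *
from plan import *
from workcell import bot
s,p,a,M=now()
v0=pickle.load(open('v6.pkl','rb'));v=[bot.read_camera(n)['pixels'] for n in('scene','side')]
for n,A,B,Q in(('scene',v0[0],v[0],{'btn':(226,134,252,162),'plate':(274,184,302,212),'block':(208,212,268,272),'jar':(278,272,310,308),'bin':(155,150,215,222)}),('side',v0[1],v[1],{'btn':(262,235,300,270),'plate':(197,194,235,222),'block':(243,175,308,218),'bin':(305,168,380,245)})):
  for k,(x0,y0,x1,y1) in Q.items():
    r=cv2.matchTemplate(cv2.resize(B[y0-8:y1+8,x0-8:x1+8],None,fx=4,fy=4,interpolation=2),cv2.resize(A[y0:y1,x0:x1],None,fx=4,fy=4,interpolation=2),cv2.TM_CCOEFF_NORMED)
    _,m,_,l=cv2.minMaxLoc(r);print(n,k,round(m,3),np.array(l)/4-8)
print(s['time'],p,s['wrist_force'])
E
python3 z.py | tail -10
```

```text
scene btn 0.93 [0. 0.]
scene plate 0.925 [0. 0.]
scene block 0.985 [0. 0.]
scene jar 0.999 [0. 0.]
scene bin 0.992 [0. 0.]
side btn 0.926 [0.25 0.25]
side plate 0.922 [0. 0.]
side block 0.989 [0. 0.]
side bin 0.994 [0. 0.]
14.4333 [ 0.5558186  -0.16251826  0.38791243] [-0.46159267  0.42221905  0.57586267]
```

The button has sprung back, and the carrier and neighbouring objects haven't moved. Handing in.

```bash
python3 -c "
from workcell import bot
print(bot.finish_job())"
```

```text
the job is handed in; nothing more can be done
None
```

I handed the job in at about 14.5 s, with no verdict shown: by camera fit the carrier sits flat in the notch (after a second nudge to the end stop), the load button was pressed to its hard stop and sprang back, the jar, tube block and sharps bin show no shift in the before/after-press pictures, and the arm is clear.

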